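# Release the glued board and drop it in the wire basket

### The job

The glue on the small bamboo board in the yellow screw clamp has set: turn the clamp's handwheel anticlockwise, letting the hand rise with the screw, until the pad stands clear above the raised cleat, then draw the board out towards the robot. Put the board wholly down inside the wire basket (not the solid-walled wooden box), letting it go low inside the basket rather than from above the rim, and leave the clamp open. Do not disturb the tumblers, the egg poacher or the salt cellar.

Things in the scene. Friction and masses are not known exactly. Their poses are not given: they have to be found in the camera images.
- clamp: yellow plastic C-shaped bench clamp, fixed, 126 mm high without its screw. Origin on the counter under the screw axis; +z up; mouth and board's free end point along its -x, upright back at x = 54 to 86 mm. Upper arm 44 mm wide from x = -26 mm to the back, top at 128 mm. Base 110 mm wide, 12 mm high, x = -48 to 88 mm; side cheeks guide the board at x = -30 to 45 mm, 82 mm over both, 50 mm high.
- wheel_center (a point): centre (half-way up) of the black round handwheel on top of the clamp's screw, on the screw axis: diameter 52 mm, 20 mm thick, free all round; 160 mm above the counter with the screw shut, rising with the screw. Grip it across its diameter from above, at any yaw.
- handwheel (a joint): angle of the handwheel, rad, growing anticlockwise from above; 0 = shut, 3.0 = end stop, starts at 0 to 0.25; resists with 0.08 N m, stays where left. Each rad raises wheel, screw and pad (32 mm diameter) by 5.5 mm. At 0 the pad is 0.5 mm above the board; from 1.75 rad it is above the cleat's top, 2.3 to 2.8 rad gives 3 to 6 mm to spare. Usually takes two grips with a turn back between.
- board_mid (a point): centre of the bamboo board, half-way up its 12 mm: 200 mm long (x), 54 mm wide (y), about 0.12 kg, level, its +x along the clamp's +x at the start. Its underside lies 30 mm above the counter on a 36 mm wide lower jaw ending at the clamp's x = -85 mm; the 75 mm of board beyond that is free. Grip it across its width from above, about 45 mm towards -x from this centre, or farther.
- board_front (a point): middle of the board's free near end (100 mm from the centre along the board's -x), half-way up the thickness
- board_back (a point): middle of the board's far end (100 mm from the centre along its +x), half-way up the 12 mm. Here a cleat, 18 mm long and as wide as the board, rises 10 mm above the board's top behind the clamp's pad, so the board cannot be drawn out until the pad is above it; to be free to lift, the board must come about 90 mm along the clamp's -x.
- basket: steel wire basket, the place for the finished board: fixed, open on top, 260 mm (its x) x 170 mm (its y) outside, 75 mm high, walls and floor 4 mm thick. Origin = centre of its underside on the counter, +z up. It stands to the left or to the right of the clamp.
- bin: solid-walled wooden box of the same outside size as the basket, fixed, on the other side of the clamp: not for the board. Origin = centre of its underside.
- tumbler_a: bystander, loose: leave it standing where it is; origin = centre of its underside; frosted glass tumbler, 72 mm diameter, 110 mm high
- tumbler_b: bystander, loose: leave it standing where it is; origin = centre of its underside; frosted glass tumbler, 72 mm diameter, 110 mm high
- poacher: bystander, loose: leave it standing where it is; origin = centre of its underside; grey silicone egg poacher cup, 104 mm diameter, 42 mm high, with a tab on each side (156 mm over both)
- salt: bystander, loose: leave it standing where it is; origin = centre of its underside; black ceramic salt cellar, 80 mm diameter, 60 mm high
Things that resemble listed ones, but are neither listed nor needed, are in the scene too. Several things have the shape of the clamp; the one meant has the colours described above. What is shaped like the part that bears board_mid but orange is not meant.

How it is judged:
By the outcome, as a careful person would: the job done as asked, in the order asked, and still so for the second after the job is handed in, with the robot touching nothing.
It also fails if it takes over 64 s, if anything falls off the work surface, if the arm or the gripper's body presses on something with over 40 N, if the wrist force passes 120 N, or if a joint passes its speed limit or range.

### The arm

A 6-joint arm with a two-finger parallel gripper is mounted at the origin on the work surface. World frame = base frame: x ahead of the robot, y to its left, z up, the work surface at z = 0. Lengths are in m, angles in rad, forces in N, time in s.
With the tool pointing down it reaches from about 0.375 to 0.975 m from the base axis. Payload 3.8 kg.
Tool frame: the origin (TCP) lies where the fingers leave the gripper's body, on its centre line; the fingertips stand 73 mm ahead of it and the grasp point (between the pads) lies 54 mm ahead of it; z points along the fingers, y is the line along which they close (so a half turn about z gives the same grasp; the last joint's range is limited). The gripper opens to 85 mm and grips with 20 to 120 N. Pads are 22 mm wide; open, the fingers measure 114 mm over their backs; the gripper's body (76 mm by 85 mm) begins 54 mm behind the grasp point. The pads swing forward as they close: fully open they stand 13 mm farther back than shut.
Start: joints at [-1.178, 0.264, 1.604, -0, 1.274, -0.037], TCP at [0.281, -0.614, 0.304] pointing down, gripper open.
Joint ranges: [-2.63, 2.63], [-0.94, 2.18], [0.31, 2.57], [-1.31, 4.45], [0, 2.66], [-2.55, 2.55]. Speed limits (rad/s): [2.57, 2.57, 3.14, 3.14, 3.14, 3.14].

### API

Orientations are given as a rotation vector (axis times angle).
In Python, from workcell import read_state, viewer, bot gives the robot as it stands.
- The arm moves only by the tool jog_arm, never from a script. Its argument "increments" is a list that holds one entry, the list of rows, each a list of 7 numbers: the shift along the tool's x, y, z in units of 30 mm (1.0 is 30 mm), then the turn, a rotation vector about the tool's x, y, z in units of 6 degrees (1.0 is 6 degrees), then the opening, from -1 (shut) to 1 (fully open). A call has exactly 5 rows; each row shifts and turns the commanded pose from where the row before left it, along the tool's axes as they then stand; what a row does not reach is not made up. A row lasts 1/12 s, in which the tool goes at most 41.7 mm and 7.16 degrees, less where a joint would pass 70% of its speed; a pose out of reach is approached as far as the arm can. A call is refused whole if a number of a shift passes 1 or a number of a turn 1, either way. A call with a gripper value outside its range is refused whole. The fingers move at their own pace and stop on an object; "force" is the grip in N (left out, the last holds). Time passes only in rows, so rows that do not move let the fingers close, or fill a call up. It gives the time, the measured TCP pose, the force, the opening and the grip force at its end, in the units of the state.
- read_state(): the state, without advancing time (a new reading comes with each control period).
- viewer.read_camera(name): name is "scene" or "top"; returns (picture, depth): 420x560x3 uint8, blue, green, red; 420x560 float32, m along the optical axis (not along the pixel's ray), 0 where there is no reading.
- viewer.camera_params(name): a dict with "fx", "fy", "cx", "cy" (pixels), "R" (3x3) and "t" (3): a world point X has camera coordinates R X + t. Camera axes: x right, y down, z forward; pixel columns grow to the right and rows downward; lengths in m; the calibration is good to about 2 mm. A picture is of the moment at which its call begins. camera_params takes no time and is no camera call.
- bot.finish_job(): hands the job in; it is judged then, once.
The state is a dict: "time": time; "q": joint angles; "joint_vel": joint speeds; "joint_torque": joint torques, N m; "tool_pos": TCP position; "tcp_rot": TCP orientation; "wrist_force": force on the tool from outside, world axes, zero at the start; "torque": the same for the moment, N m; "width": opening from 0.0 (shut) to 1.0 (fully open); "grip_force": force on a finger pad.
Only numpy, scipy, OpenCV 4.12 (cv2) and the standard library are available. Lean on these libraries where they do the work, as an engineer would, in place of code of your own. Each camera call takes 0.05 s, during which the arm holds its last target. There are 200 camera calls.

## Working session

There is one attempt and no reset: what is moved stays moved. The work goes in short steps, Python scripts to look and compute and a tool call to move; the robot and the scene stay as the last step left them, time stands still between calls to the robot, and variables do not carry over. Pictures are saved under pics/ and viewed, at most 10 in all, crops included, and the job is handed in when it is done.

Besides the shell and the picture viewer there is one more tool, called by a JSON object that holds its "op" and its "data", one argument or row to a line. jog_arm: Moves the arm, as the interface text tells. Its arguments: {"type":"object","properties":{"increments":{"type":"array","items":{"type":"array","items":{"type":"array","items":{"type":"number"}}}},"force":{"type":"number"}},"required":["increments"]}

```bash
mkdir -p pics; ls; python3 - <<'E'
from workcell import read_state, viewer, bot
import cv2, numpy as np
s=read_state(); print(s['time'],s['tool_pos'],s['tcp_rot'],s['width'])
for n in('scene','top'):
    p,d=viewer.read_camera(n); np.savez('pics/%s0.npz'%n,p=p,d=d); cv2.imwrite('pics/%s0.png'%n,p)
    c=viewer.camera_params(n); R=np.array(c['R']);print(n,c['fx'],c['cx'],c['cy'],(-R.T@np.array(c['t'])).round(3),R.round(2).tolist())
E
```

```text
pics
0.0 [ 0.28102369 -0.61309285  0.30255867] [-3.06716397e+00 -6.69419520e-01  6.38866395e-04] 1.0006856662053176
scene 402.73804815805244 282.06854695490716 215.61120698956915 [1.149 0.525 0.66 ] [[-0.63, 0.78, -0.02], [0.44, 0.34, -0.83], [-0.64, -0.53, -0.55]]
top 440.2840142655288 281.8841910452905 215.93151136676477 [0.351 0.002 1.177] [[0.0, -1.0, -0.01], [-0.99, -0.0, -0.14], [0.14, 0.01, -0.99]]
```

View pics/scene0.png

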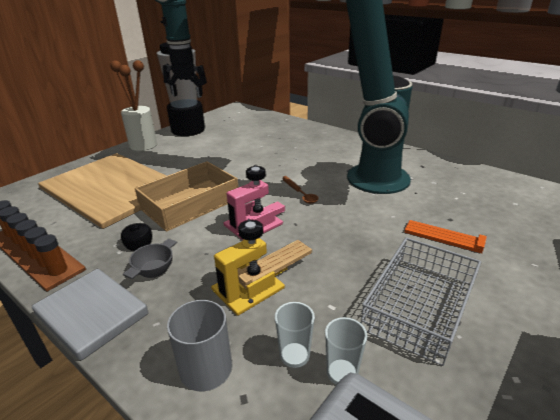

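View pics/top0.png

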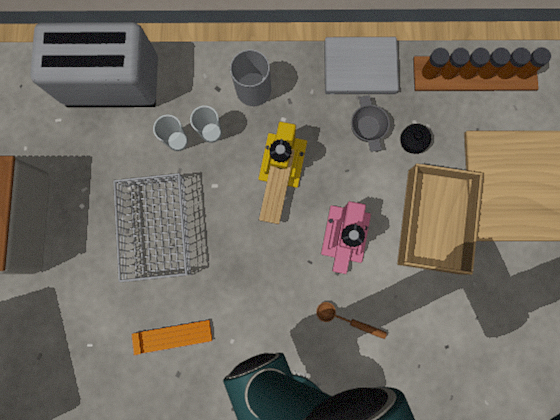

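The top view shows the yellow clamp with its wheel at (281,150) and the bamboo board's free end at about (270,222). The wire basket is at (152,228) with the tumblers at (205,122) and (170,130). The pink clamp (352,235), the orange board (172,336) and the wooden box (440,218) are not targets.

```bash
cat > h.py <<'E'
import numpy as np, cv2
from workcell import read_state, viewer, bot
def ray(n,u,v,z):
    c=viewer.camera_params(n);R=np.array(c['R']);t=np.array(c['t']);o=-R.T@t
    d=R.T@np.array([(u-c['cx'])/c['fx'],(v-c['cy'])/c['fy'],1]);return o+d*(z-o[2])/d[2]
def dep(n,u,v,d):
    c=viewer.camera_params(n);R=np.array(c['R']);t=np.array(c['t'])
    return R.T@(np.array([(u-c['cx'])/c['fx'],(v-c['cy'])/c['fy'],1])*d-t)
def cloud(n,d):
    c=viewer.camera_params(n);R=np.array(c['R']);t=np.array(c['t'])
    v,u=np.indices(d.shape);P=np.stack([(u-c['cx'])/c['fx']*d,(v-c['cy'])/c['fy']*d,d],-1)-t
    return P@R
E
python3 - <<'E'
from h import *
for n,wr in(('top',(262,132,300,168)),('scene',(236,218,268,242))):
    f=np.load('pics/%s0.npz'%n);p,d=f['p'],f['d'];P=cloud(n,d);z=P[...,2];ok=d>0
    hsv=cv2.cvtColor(p,cv2.COLOR_BGR2HSV);H,S,V=cv2.split(hsv)
    box=np.zeros(d.shape,bool);box[wr[1]:wr[3],wr[0]:wr[2]]=1
    m=box&ok&(z>.16)&(z<.18)
    q=P[m];print(n,'wheel pts',m.sum(),q.min(0).round(4),q.max(0).round(4),np.median(q,0).round(4))
    if m.sum()>5:
        (cx,cy),r=cv2.minEnclosingCircle(q[:,:2].astype(np.float32));print(' circle',cx,cy,r)
    # yellow
    m=ok&(H>20)&(H<32)&(S>190)&(z<.2)
    q=P[m&(z>.12)&(z<.135)];print(' yellow arm',len(q),cv2.minAreaRect(q[:,:2].astype(np.float32)))
    q=P[m&(z>.004)&(z<.02)];print(' yellow base',len(q),cv2.minAreaRect(q[:,:2].astype(np.float32)) if len(q)>5 else '')
    # board
    b=np.zeros(d.shape,bool)
    if n=='top': b[160:230,250:300]=1
    else: b[235:290,235:320]=1
    m=b&ok&(z>.035)&(z<.049)&(H>8)&(H<25)&(S>60)&(S<190)
    q=P[m];print(' board',len(q),np.median(q[:,2]),cv2.minAreaRect(q[:,:2].astype(np.float32)))
    print(cv2.boxPoints(cv2.minAreaRect(q[:,:2].astype(np.float32))).round(4).tolist())
    if n=='top':
        b=np.zeros(d.shape,bool);b[160:290,100:215]=1
        m=b&ok&(z>.067)&(z<.085);q=P[m]
        r=cv2.minAreaRect(q[:,:2].astype(np.float32));print(' basket',len(q),r,cv2.boxPoints(r).round(3).tolist())
        for nm,bb in(('tumb',(150,100,225,152)),):
            b=np.zeros(d.shape,bool);b[bb[1]:bb[3],bb[0]:bb[2]]=1
            m=(b&ok&(z>.1)&(z<.12)).astype(np.uint8);k,l,st,ce=cv2.connectedComponentsWithStats(m)
            for i in range(1,k):
                if st[i,4]>15:print(nm,st[i,4],cv2.minEnclosingCircle(P[l==i][:,:2].astype(np.float32)))
for uv in((281,150),):print(ray('top',*uv,.171))
E
```

```text
top wheel pts 397 [ 0.6257 -0.0035  0.1602] [0.6807 0.0465 0.1791] [0.6504 0.0202 0.1715]
 circle 0.6533646583557129 0.02238762564957142 0.02778988517820835
 yellow arm 375 ((0.6804750561714172, 0.015594081953167915), (0.04381490498781204, 0.10793508589267731), 78.71927642822266)
 yellow base 580 ((0.7116047739982605, 0.17783622443675995), (0.44527214765548706, 0.13584652543067932), 75.8938980102539)
 board 1156 0.04244475944352759 ((0.581383228302002, 0.03545793890953064), (0.05371810495853424, 0.17134886980056763), 78.61871337890625)
[[0.4921000003814697, 0.026000000536441803], [0.660099983215332, -0.007799999788403511], [0.6707000136375427, 0.04490000009536743], [0.5026999711990356, 0.0786999985575676]]
 basket 796 ((0.48157137632369995, 0.35335513949394226), (0.26241061091423035, 0.17400798201560974), 6.232348442077637) [[0.34200000762939453, 0.4259999990463257], [0.3610000014305115, 0.2529999911785126], [0.6209999918937683, 0.2809999883174896], [0.6029999852180481, 0.45399999618530273]]
tumb 199 ((0.7519189715385437, 0.21528825163841248), 0.03647354617714882)
tumb 205 ((0.7279397249221802, 0.3087971806526184), 0.03669154644012451)
scene wheel pts 347 [ 0.6275 -0.0045  0.1602] [0.6783 0.0502 0.1748] [0.6571 0.0275 0.1691]
 circle 0.6524063348770142 0.02266547456383705 0.02788751944899559
 yellow arm 10 ((0.693588376045227, 0.030077092349529266), (0.03136936575174332, 0.10548659414052963), 59.61869430541992)
 yellow base 141 ((0.679110050201416, 0.04660012200474739), (0.09513190388679504, 0.1781579554080963), 57.34473419189453)
 board 1180 0.04078693969080135 ((0.6073083281517029, 0.03481375426054001), (0.07719320803880692, 0.22454576194286346), 78.29886627197266)
[[0.4894999861717224, 0.01979999989271164], [0.7093999981880188, -0.025800000876188278], [0.7250999808311462, 0.049800001084804535], [0.5052000284194946, 0.09539999812841415]]
[0.65040824 0.01777946 0.171     ]
```

{"op": "jog_arm", "data": {
  "increments": [
    [[0.6,-0.4,0,0,0,0,1],[1,-0.7,0,0,0,0,1],[1,-0.7,0,0,0,0,1],[1,-0.7,0,0,0,0,1],[1,-0.7,0,0,0,0,1]]
  ],
  "force": 60
}}

```text
time: 0.52
tool_pos: [0.3669, -0.4672, 0.3031]
tcp_rot: [-3.068, -0.668, 0.001]
wrist_force: [1.1, 1.2, -0.7]
width: 1.001
grip_force: 0.0
```

{"op": "jog_arm", "data": {
  "increments": [
    [[1,-0.7,0,0,0,0,1],[1,-0.7,0,0,0,0,1],[1,-0.7,0,0,0,0,1],[1,-0.7,0,0,0,0,1],[1,-0.7,0,0,0,0,1]]
  ]
}}

```text
time: 0.93
tool_pos: [0.4596, -0.3091, 0.3035]
tcp_rot: [-3.069, -0.67, 0.001]
wrist_force: [-0.6, -0.4, 0.5]
width: 1.0
grip_force: 0.0
```

{"op": "jog_arm", "data": {
  "increments": [
    [[1,-0.7,0,0,0,0,1],[1,-0.7,0,0,0,0,1],[1,-0.7,0,0,0,0,1],[1,-0.7,0,0,0,0,1],[1,-0.7,0,0,0,0,1]]
  ]
}}

```text
time: 1.35
tool_pos: [0.5522, -0.1511, 0.3035]
tcp_rot: [-3.069, -0.67, 0.001]
wrist_force: [1.2, -1.0, -0.2]
width: 1.0
grip_force: 0.0
```

{"op": "jog_arm", "data": {
  "increments": [
    [[1,-0.7,0,0,0,0,1],[1,-0.7,0,0,0,0,1],[1,-0.7,0,0,0,0,1],[0.6,-0.5,0,0,0,0,1],[0,0,0,0,0,0,1]]
  ]
}}

```text
time: 1.77
tool_pos: [0.619, -0.0327, 0.3031]
tcp_rot: [-3.066, -0.676, -0.001]
wrist_force: [0.4, 0.0, 0.6]
width: 1.001
grip_force: 0.0
```

```bash
cat >> h.py <<'E'
from scipy.spatial.transform import Rotation as Ro
def to(tx,ty,tz,yaw):
    s=read_state();M=Ro.from_rotvec(s['tcp_rot']).as_matrix()
    y=np.degrees(np.arctan2(M[1,0],M[0,0]))
    print('t',s['time'],'pos',np.round(s['tool_pos'],4),'toolx yaw',y.round(2),'tilt z',M[:,2].round(3),'q',np.round(s['q'],2),'w',round(s['width'],3),'F',np.round(s['wrist_force'],1),'M',np.round(s['torque'],2),'g',s['grip_force'])
    print('units',(M.T@(np.array([tx,ty,tz])-s['tool_pos'])/.03).round(2),'turn z units',((y-yaw+180)%360-180).round(2)/6)
E
python3 -c "
from h import *
to(.6527,.0215,.213,24.6)"
```

```text
t 1.7667 pos [ 0.619  -0.0327  0.3031] toolx yaw 24.86 tilt z [-0.     0.002 -1.   ] q [-0.09  0.16  1.73  0.    1.25  1.04] w 1.001 F [0.4 0.  0.6] M [-0.05  0.04 -0.02] g 0.0
units [ 1.78 -1.16  3.01] turn z units 0.043333333333333335
```

{"op": "jog_arm", "data": {
  "increments": [
    [[0.9,-0.6,0,0,0,0,1],[0.9,-0.6,0,0,0,0,1],[0,0,1,0,0,0,1],[0,0,0.6,0,0,0,1],[0,0,0,0,0,0,1]]
  ]
}}

```text
time: 2.18
tool_pos: [0.6487, 0.0183, 0.2501]
tcp_rot: [-3.067, -0.671, 0.015]
wrist_force: [-2.1, -0.2, -0.9]
width: 0.999
grip_force: 0.0
```

```bash
python3 -c "
from h import *
to(.6527,.0215,.213,24.6)
p,d=viewer.read_camera('top');P=cloud('top',d)
cv2.imwrite('pics/t1.png',cv2.resize(p[90:240,200:360],None,fx=4,fy=4))"
```

```text
t 2.1833 pos [0.6487 0.0183 0.2501] toolx yaw 24.67 tilt z [-0.01 -0.   -1.  ] q [-0.01  0.26  1.71 -0.    1.18  1.13] w 0.999 F [-2.1 -0.2 -0.9] M [ 0.01 -0.    0.08] g 0.0
units [ 0.18 -0.04  1.23] turn z units 0.011666666666666667
```

View pics/t1.png

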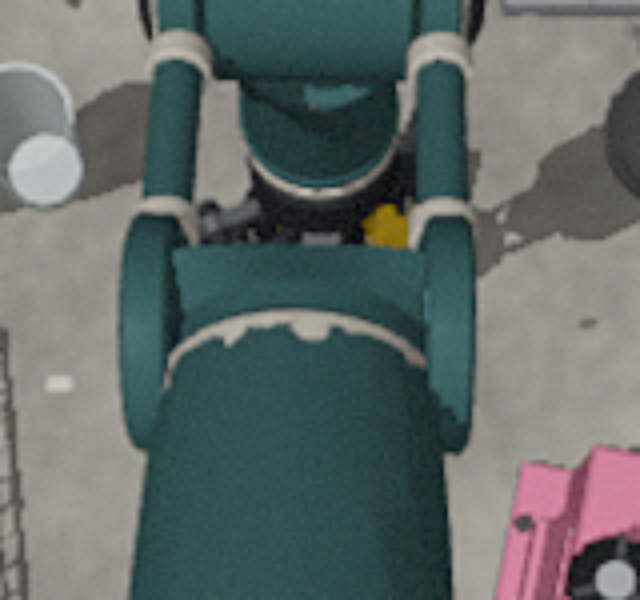

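The arm hides the clamp in the top view, so I'll go by the measured pose.

{"op": "jog_arm", "data": {
  "increments": [
    [[0,0,0,0,0,0,1],[0,0,0,0,0,0,1],[0,0,0,0,0,0,1],[0,0,0,0,0,0,1],[0,0,0,0,0,0,1]]
  ]
}}

```text
time: 2.65
tool_pos: [0.6521, 0.0179, 0.2572]
tcp_rot: [3.069, 0.669, 0.003]
wrist_force: [0.9, 0.2, -0.4]
width: 0.997
grip_force: 0.0
```

```bash
python3 -c "
from h import *
to(.6527,.0215,.213,24.6)
p,d=viewer.read_camera('scene')
cv2.imwrite('pics/s1.png',cv2.resize(p[150:320,180:340],None,fx=3.5,fy=3.5))"
```

```text
t 2.65 pos [0.6521 0.0179 0.2572] toolx yaw 24.6 tilt z [ 0.002 -0.    -1.   ] q [-0.01  0.25  1.71 -0.    1.18  1.13] w 0.997 F [ 0.9  0.2 -0.4] M [-0.02  0.01  0.01] g 0.0
units [ 0.06 -0.1   1.47] turn z units 0.0
```

View pics/s1.png

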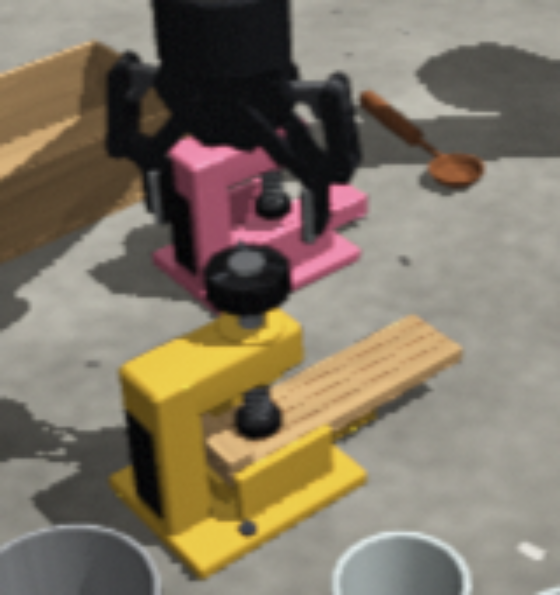

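The crop shows the open fingers on either side of the wheel, which sits at about (248,278) in the crop. Next I lower and grip.

{"op": "jog_arm", "data": {
  "increments": [
    [[0.05,-0.1,0.5,0,0,0,1],[0,0,0.6,0,0,0,1],[0,0,0.37,0,0,0,1],[0,0,0,0,0,0,1],[0,0,0,0,0,0,1]]
  ]
}}

```text
time: 3.12
tool_pos: [0.6512, 0.0215, 0.2109]
tcp_rot: [-3.069, -0.67, 0.003]
wrist_force: [0.7, -0.2, -0.1]
width: 0.996
grip_force: 0.0
```

{"op": "jog_arm", "data": {
  "increments": [
    [[0,0,0,0,0,0,-1],[0,0,0,0,0,0,-1],[0,0,0,0,0,0,-1],[0,0,0,0,0,0,-1],[0,0,0,0,0,0,-1]]
  ],
  "force": 60
}}

```text
time: 3.53
tool_pos: [0.6525, 0.0217, 0.2135]
tcp_rot: [3.069, 0.67, 0.004]
wrist_force: [-0.9, 0.8, 6.4]
width: 0.588
grip_force: 62.1
```

```bash
python3 -c "
from h import *
to(.6527,.0215,.213,24.6)"
```

```text
t 3.5333 pos [0.6525 0.0217 0.2135] toolx yaw 24.62 tilt z [ 0.002  0.    -1.   ] q [-0.01  0.29  1.74  0.    1.11  1.14] w 0.588 F [-0.9  0.8  6.4] M [ 0.1   0.22 -0.06] g 62.12891221046448
units [0.   0.01 0.02] turn z units 0.0033333333333333335
```

{"op": "jog_arm", "data": {
  "increments": [
    [[0,0,-0.01,0,0,-0.5,-1],[0,0,-0.019,0,0,-1,-1],[0,0,-0.019,0,0,-1,-1],[0,0,-0.019,0,0,-1,-1],[0,0,-0.019,0,0,-1,-1]]
  ]
}}

```text
time: 3.95
tool_pos: [0.6522, 0.022, 0.2161]
tcp_rot: [-2.825, -1.375, -0.003]
wrist_force: [-3.4, 2.3, 6.3]
width: 0.589
grip_force: 62.2
```

```bash
python3 -c "
from h import *
to(.6527,.0215,.213,24.6)"
```

```text
t 3.95 pos [0.6522 0.022  0.2161] toolx yaw 51.9 tilt z [ 0.001  0.001 -1.   ] q [-0.    0.29  1.74  0.    1.11  0.66] w 0.589 F [-3.4  2.3  6.3] M [ 0.29  0.46 -0.11] g 62.24707245826721
units [-0.    0.03  0.1 ] turn z units 4.55
```

{"op": "jog_arm", "data": {
  "increments": [
    [[0,0,-0.019,0,0,-1,-1],[0,0,-0.019,0,0,-1,-1],[0,0,-0.019,0,0,-1,-1],[0,0,-0.019,0,0,-1,-1],[0,0,-0.019,0,0,-1,-1]]
  ]
}}

```text
time: 4.37
tool_pos: [0.6517, 0.0223, 0.2189]
tcp_rot: [-2.372, -2.058, -0.002]
wrist_force: [-4.7, 2.5, 8.5]
width: 0.595
grip_force: 62.5
```

{"op": "jog_arm", "data": {
  "increments": [
    [[0,0,-0.019,0,0,-1,-1],[0,0,-0.019,0,0,-1,-1],[0,0,-0.019,0,0,-1,-1],[0,0,-0.019,0,0,-1,-1],[0,0,-0.019,0,0,-1,-1]]
  ]
}}

```text
time: 4.78
tool_pos: [0.6511, 0.0222, 0.2218]
tcp_rot: [-1.758, -2.602, -0.0]
wrist_force: [-6.0, 2.0, 9.3]
width: 0.587
grip_force: 62.7
```

{"op": "jog_arm", "data": {
  "increments": [
    [[0,0,-0.019,0,0,-1,-1],[0,0,-0.019,0,0,-1,-1],[0,0,-0.019,0,0,-1,-1],[0,0,-0.019,0,0,-1,-1],[0,0,-0.019,0,0,-1,-1]]
  ]
}}

```text
time: 5.2
tool_pos: [0.6507, 0.0219, 0.2246]
tcp_rot: [-1.024, -2.967, 0.001]
wrist_force: [-7.1, 1.2, 10.6]
width: 0.589
grip_force: 62.8
```

```bash
python3 -c "
from h import *
to(.6527,.0215,.213,24.6)"
```

```text
t 5.2 pos [0.6507 0.0219 0.2246] toolx yaw 141.91 tilt z [-0.002  0.    -1.   ] q [-0.    0.28  1.74  0.    1.13 -0.91] w 0.589 F [-7.1  1.2 10.6] M [ 0.05  1.27 -0.18] g 62.789379358291626
units [-0.06  0.03  0.39] turn z units 19.551666666666666
```

{"op": "jog_arm", "data": {
  "increments": [
    [[0,0,-0.019,0,0,-1,-1],[0,0,-0.019,0,0,-1,-1],[0,0,-0.019,0,0,-1,-1],[0,0,-0.01,0,0,-0.5,-1],[0,0,0,0,0,0,-1]]
  ]
}}

```text
time: 5.62
tool_pos: [0.6504, 0.0215, 0.2267]
tcp_rot: [-0.47, -3.103, 0.001]
wrist_force: [-8.3, 0.0, 10.8]
width: 0.596
grip_force: 62.9
```

{"op": "jog_arm", "data": {
  "increments": [
    [[0,0,0,0,0,0,1],[0,0,0,0,0,0,1],[0,0,0,0,0,0,1],[0,0,0,0,0,0,1],[0,0,0,0,0,0,1]]
  ]
}}

```text
time: 6.03
tool_pos: [0.6519, 0.0216, 0.2246]
tcp_rot: [-0.475, -3.105, 0.0]
wrist_force: [0.6, 0.1, 0.1]
width: 1.002
grip_force: 0.0
```

{"op": "jog_arm", "data": {
  "increments": [
    [[0,0,-0.5,0,0,0,1],[0,0,-1,0,0,0,1],[0,0,-1,0,0,0,1],[0,0,0,0,0,0,1],[0,0,0,0,0,0,1]]
  ]
}}

```text
time: 6.45
tool_pos: [0.6534, 0.0216, 0.3031]
tcp_rot: [0.474, 3.1, 0.001]
wrist_force: [-0.5, -0.3, -0.3]
width: 1.001
grip_force: 0.0
```

```bash
python3 -c "
from h import *
to(.5449,.0432,.250,168.65)
p,d=viewer.read_camera('scene');P=cloud('scene',d);z=P[...,2]
b=np.zeros(d.shape,bool);b[205:245,230:270]=1
m=b&(d>0)&(z>.155)&(z<.2)
q=P[m];print(len(q),np.percentile(q[:,2],[50,80,90,95,99]),cv2.minEnclosingCircle(q[:,:2].astype(np.float32)))
f=np.load('pics/scene0.npz');P0=cloud('scene',f['d']);q=P0[...,2][b&(f['d']>0)&(P0[...,2]>.155)];print(np.percentile(q,[50,80,90,95,99]))
cv2.imwrite('pics/s2.png',cv2.resize(p[150:320,180:340],None,fx=3.5,fy=3.5))"
```

```text
t 6.45 pos [0.6534 0.0216 0.3031] toolx yaw 162.63 tilt z [ 0.006 -0.    -1.   ] q [-0.01  0.22  1.66  0.    1.26 -1.27] w 1.001 F [-0.5 -0.3 -0.3] M [ 0.02 -0.03  0.01] g 0.0
units [ 3.68 -0.39  1.75] turn z units -1.0033333333333332
445 [0.18157906 0.18386959 0.18570145 0.18642307 0.187262  ] ((0.6515529751777649, 0.023595837876200676), 0.028349220752716064)
[0.16868157 0.17109156 0.17275543 0.1733372  0.17419548]
```

View pics/s2.png

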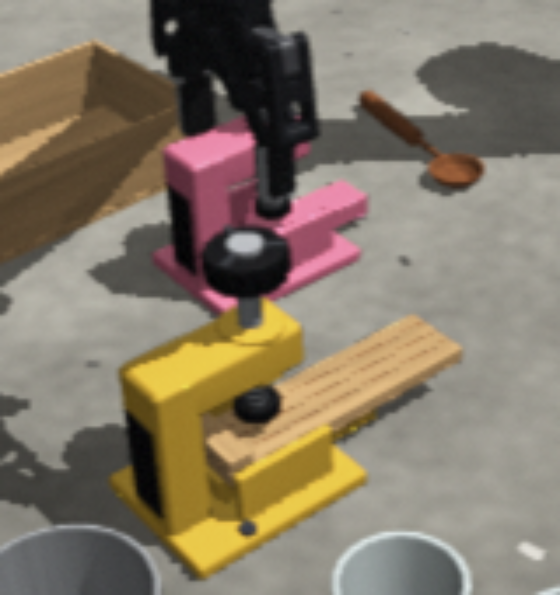

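The wheel rose 13 mm, so the angle is at least 2.36 rad. The pad at (257,403) stands clear of the cleat. Next is the board.

{"op": "jog_arm", "data": {
  "increments": [
    [[0,0,0,0,0,-1,1],[1,0,0,0,0,0,1],[1,0,0,0,0,0,1],[1,0,0,0,0,0,1],[0.69,0,0,0,0,0,1]]
  ]
}}

```text
time: 6.92
tool_pos: [0.54, 0.0437, 0.2971]
tcp_rot: [-0.311, -3.121, 0.001]
wrist_force: [0.0, -0.3, 0.5]
width: 0.995
grip_force: 0.0
```

{"op": "jog_arm", "data": {
  "increments": [
    [[0,0,0.7,0,0,0,1],[0,0,1,0,0,0,1],[0,0,1,0,0,0,1],[0,0,1,0,0,0,1],[0,0,0.6,0,0,0,1]]
  ]
}}

```text
time: 7.33
tool_pos: [0.5399, 0.0433, 0.1657]
tcp_rot: [-0.31, -3.119, 0.002]
wrist_force: [-0.5, -0.0, -0.7]
width: 0.998
grip_force: 0.0
```

{"op": "jog_arm", "data": {
  "increments": [
    [[0,0,0,0,0,0,1],[0,0,0,0,0,0,1],[0,0,0,0,0,0,1],[0,0,0,0,0,0,1],[0,0,0,0,0,0,1]]
  ]
}}

```text
time: 7.75
tool_pos: [0.5445, 0.0434, 0.1728]
tcp_rot: [0.311, 3.123, 0.001]
wrist_force: [0.5, 0.4, 0.4]
width: 1.002
grip_force: 0.0
```

```bash
python3 -c "
from h import *
to(.5449,.0432,.090,168.65)"
```

```text
t 7.75 pos [0.5445 0.0434 0.1728] toolx yaw 168.63 tilt z [ 0.003  0.    -1.   ] q [ 0.03  0.14  2.01  0.    0.99 -1.34] w 1.002 F [0.5 0.4 0.4] M [0.01 0.   0.01] g 0.0
units [-0.   -0.01  2.76] turn z units -0.0033333333333333335
```

{"op": "jog_arm", "data": {
  "increments": [
    [[0,0,0.8,0,0,0,1],[0,0,0.8,0,0,0,1],[0,0,0.7,0,0,0,1],[0,0,0.3,0,0,0,1],[0,0,0.16,0,0,0,1]]
  ]
}}

```text
time: 8.17
tool_pos: [0.5428, 0.0434, 0.0874]
tcp_rot: [-0.311, -3.125, 0.0]
wrist_force: [0.4, 0.4, 0.3]
width: 1.001
grip_force: 0.0
```

{"op": "jog_arm", "data": {
  "increments": [
    [[0,0,0,0,0,0,1],[0,0,0,0,0,0,-1],[0,0,0,0,0,0,-1],[0,0,0,0,0,0,-1],[0,0,0,0,0,0,-1]]
  ],
  "force": 80
}}

```text
time: 8.58
tool_pos: [0.5445, 0.0434, 0.0901]
tcp_rot: [0.311, 3.123, 0.001]
wrist_force: [-1.9, -0.2, 5.0]
width: 0.616
grip_force: 82.3
```

```bash
python3 -c "
from h import *
to(.5449,.0432,.090,168.65)"
```

```text
t 8.5833 pos [0.5445 0.0434 0.0901] toolx yaw 168.62 tilt z [ 0.003  0.    -1.   ] q [ 0.03  0.25  2.06 -0.    0.83 -1.34] w 0.616 F [-1.9 -0.2  5. ] M [-0.01  0.18 -0.02] g 82.34588384628296
units [-0.01 -0.    0.  ] turn z units -0.005
```

{"op": "jog_arm", "data": {
  "increments": [
    [[0.2,0,0,0,0,0,-1],[0.4,0,0,0,0,0,-1],[0.5,0,0,0,0,0,-1],[0.5,0,0,0,0,0,-1],[0.5,0,0,0,0,0,-1]]
  ]
}}

```text
time: 9.0
tool_pos: [0.4814, 0.0561, 0.089]
tcp_rot: [0.311, 3.123, 0.001]
wrist_force: [2.2, 0.0, 2.1]
width: 0.616
grip_force: 83.6
```

{"op": "jog_arm", "data": {
  "increments": [
    [[0.5,0,0,0,0,0,-1],[0.5,0,0,0,0,0,-1],[0.4,0,0,0,0,0,-1],[0,0,0,0,0,0,-1],[0,0,0,0,0,0,-1]]
  ]
}}

```text
time: 9.42
tool_pos: [0.439, 0.0643, 0.0881]
tcp_rot: [-0.31, -3.125, 0.0]
wrist_force: [-1.4, 0.3, 2.3]
width: 0.615
grip_force: 83.6
```

```bash
python3 -c "
from h import *
to(.5449-.103,.0432+.0207,.090,168.65)
p,d=viewer.read_camera('scene')
cv2.imwrite('pics/s3.png',cv2.resize(p[150:320,180:370],None,fx=3.5,fy=3.5))"
```

```text
t 9.4167 pos [0.439  0.0643 0.0881] toolx yaw 168.65 tilt z [-0.001  0.    -1.   ] q [ 0.09  0.08  2.27  0.    0.79 -1.28] w 0.615 F [-1.4  0.3  2.3] M [-0.   -0.08 -0.01] g 83.63312244415283
units [-0.1   0.01 -0.06] turn z units 0.0
```

View pics/s3.png

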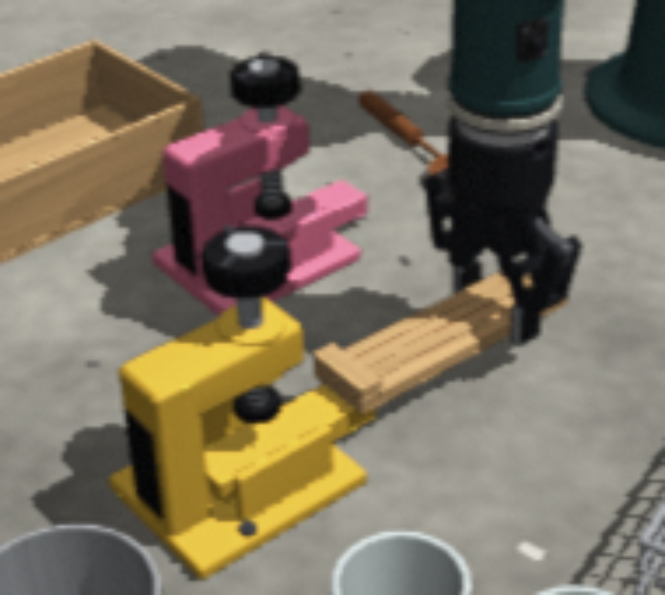

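The crop shows the board held level with its cleat end at (350,375), fully clear of the clamp.

{"op": "jog_arm", "data": {
  "increments": [
    [[0,0,-0.4,0,0,0,-1],[0,0,-0.9,0,0,0,-1],[0,0,-1,0,0,0,-1],[0,0,-1,0,0,0,-1],[0,0,-1,0,0,0,-1]]
  ]
}}

```text
time: 9.88
tool_pos: [0.4402, 0.0639, 0.2178]
tcp_rot: [-0.312, -3.124, 0.0]
wrist_force: [1.0, 0.3, -1.1]
width: 0.608
grip_force: 83.8
```

{"op": "jog_arm", "data": {
  "increments": [
    [[0.1,0.5,0,0,0,0,-1],[0.21,0.9,0,0,0,0,-1],[0.21,0.9,0,0,0,0,-1],[0.21,0.9,0,0,0,0,-1],[0.21,0.9,0,0,0,0,-1]]
  ]
}}

```text
time: 10.3
tool_pos: [0.4371, 0.1912, 0.2168]
tcp_rot: [-0.313, -3.125, 0.0]
wrist_force: [-0.4, 0.5, -0.5]
width: 0.619
grip_force: 83.8
```

{"op": "jog_arm", "data": {
  "increments": [
    [[0.21,0.9,0,0,0,0,-1],[0.21,0.9,0,0,0,0,-1],[0.21,0.9,0,0,0,0,-1],[0.21,0.9,0,0,0,0,-1],[0.21,0.9,0,0,0,0,-1]]
  ]
}}

```text
time: 10.72
tool_pos: [0.4327, 0.3302, 0.2163]
tcp_rot: [-0.311, -3.125, 0.001]
wrist_force: [1.2, 0.5, -1.1]
width: 0.611
grip_force: 83.8
```

{"op": "jog_arm", "data": {
  "increments": [
    [[0,0,0,0,0,-1,-1],[0,0,0,0,0,-1,-1],[0,0,0,0,0,-0.9,-1],[0,0,0,0,0,0,-1],[0,0,0,0,0,0,-1]]
  ]
}}

```text
time: 11.13
tool_pos: [0.4328, 0.3288, 0.2164]
tcp_rot: [0.161, -3.136, 0.001]
wrist_force: [-0.1, 0.1, -0.8]
width: 0.613
grip_force: 84.0
```

```bash
python3 -c "
from h import *
to(.430,.3478,.103,186.2)
p,d=viewer.read_camera('top')
cv2.imwrite('pics/t4.png',cv2.resize(p[130:330,60:300],None,fx=3,fy=3))"
```

```text
t 11.1333 pos [0.4328 0.3288 0.2164] toolx yaw -174.14 tilt z [-0.001 -0.001 -1.   ] q [ 0.6   0.09  1.98  0.    1.08 -1.07] w 0.613 F [-0.1  0.1 -0.8] M [-0.01  0.08 -0.03] g 84.00436162948608
units [0.03 0.64 3.78] turn z units -0.05666666666666667
```

View pics/t4.png

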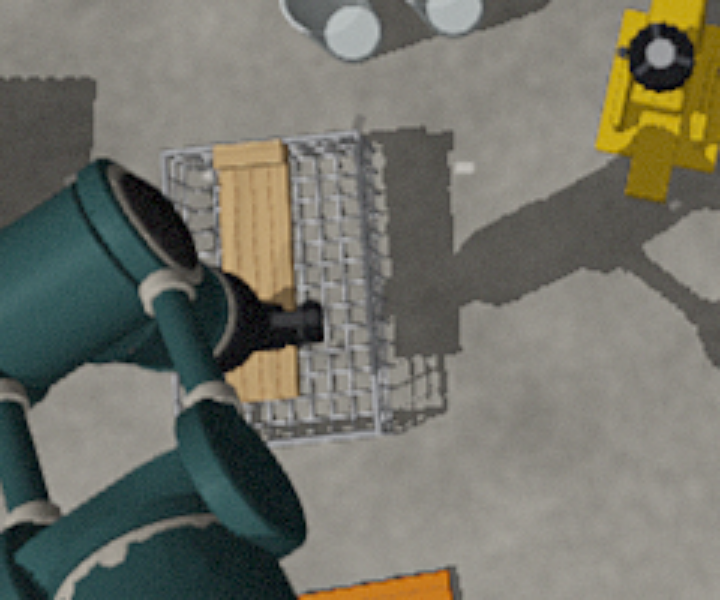

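The crop shows the board above the basket, cleat at (250,155), basket rim corners near (165,150), (360,132) and (380,432). The board looks off-centre, so I'll recheck the basket centre by rays.

```bash
python3 -c "
from h import *
g=lambda a,b,z:print((a,b),ray('top',60+a/3,130+b/3,z).round(4))
for a,b in((165,150),(360,132),(380,432),(372,300)):g(a,b,.075)
for a,b in((213,145),(284,140),(298,398)):g(a,b,.168)
f=np.load('pics/top0.npz');d=f['d'];P=cloud('top',d);z=P[...,2]
b=np.zeros(d.shape,bool);b[160:290,100:215]=1
m=b&(d>0)&(z>.067)&(z<.085);v,u=np.nonzero(m)
print(u.min(),u.max(),v.min(),v.max())
for r in range(176,282,12):
  k=u[v==r];print(r,k.min() if len(k) else '',k.max() if len(k) else '')
p=f['p'];cv2.imwrite('pics/t0b.png',cv2.resize(p[160:290,95:225],None,fx=4.5,fy=4.5,interpolation=cv2.INTER_CUBIC))
"
```

```text
(165, 150) [0.6    0.4458 0.075 ]
(360, 132) [0.6157 0.2787 0.075 ]
(380, 432) [0.3609 0.2532 0.075 ]
(372, 300) [0.471  0.2635 0.075 ]
(213, 145) [0.583  0.3707 0.168 ]
(284, 140) [0.587  0.3149 0.168 ]
(298, 398) [0.3857 0.2955 0.168 ]
113 186 173 281
176 143 179
188 114 180
200 114 181
212 115 182
224 115 183
236 116 184
248 117 184
260 117 185
272 118 186
```

View pics/t0b.png

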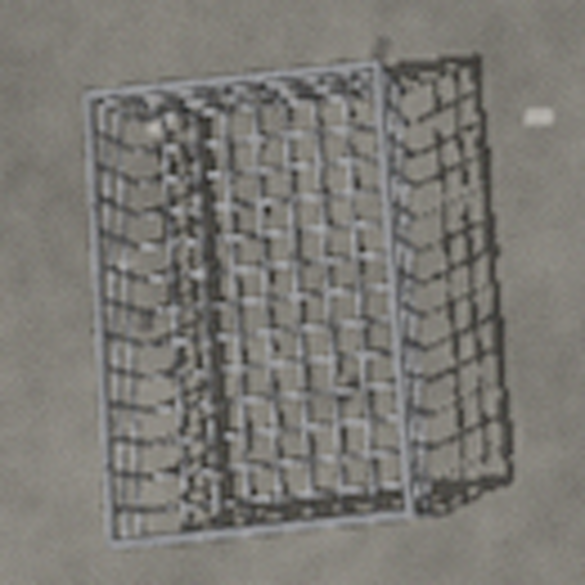

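The rim corners put the basket centre at (0.481, 0.352), matching the first measurement. I'll shift 19 mm in y, then lower.

{"op": "jog_arm", "data": {
  "increments": [
    [[0,0.34,0,0,0,0,-1],[0.03,0.3,0,0,0,0,-1],[0,0,0,0,0,0,-1],[0,0,0.4,0,0,0,-1],[0,0,0.7,0,0,0,-1]]
  ]
}}

```text
time: 11.6
tool_pos: [0.4314, 0.3494, 0.1861]
tcp_rot: [-0.165, 3.132, 0.005]
wrist_force: [0.0, 0.2, -1.5]
width: 0.617
grip_force: 84.0
```

{"op": "jog_arm", "data": {
  "increments": [
    [[0,0,0.8,0,0,0,-1],[0,0,0.7,0,0,0,-1],[0,0,0.6,0,0,0,-1],[0,0,0.4,0,0,0,-1],[0,0,0.3,0,0,0,-1]]
  ]
}}

```text
time: 12.02
tool_pos: [0.4288, 0.347, 0.0979]
tcp_rot: [0.165, -3.135, 0.003]
wrist_force: [-0.2, -0.3, -1.0]
width: 0.611
grip_force: 84.0
```

{"op": "jog_arm", "data": {
  "increments": [
    [[0,0,0.25,0,0,0,-1],[0,0,0.15,0,0,0,-1],[0,0,0.1,0,0,0,-1],[0,0,0,0,0,0,-1],[0,0,0,0,0,0,-1]]
  ]
}}

```text
time: 12.43
tool_pos: [0.4302, 0.3481, 0.0857]
tcp_rot: [-0.165, 3.136, 0.001]
wrist_force: [0.5, -0.6, -0.4]
width: 0.613
grip_force: 84.0
```

```bash
python3 -c "
from h import *
to(.430,.3478,.075,186.2)"
```

```text
t 12.4333 pos [0.4302 0.3481 0.0857] toolx yaw -173.98 tilt z [ 0.001  0.001 -1.   ] q [ 0.64  0.27  2.04 -0.    0.83 -1.04] w 0.613 F [ 0.5 -0.6 -0.4] M [-0.02  0.08  0.05] g 84.02774333953857
units [ 0.01 -0.01  0.36] turn z units -0.03
```

{"op": "jog_arm", "data": {
  "increments": [
    [[0,0,0.12,0,0,0,-1],[0,0,0.1,0,0,0,-1],[0,0,0.1,0,0,0,-1],[0,0,0.03,0,0,0,-1],[0,0,0,0,0,0,-1]]
  ]
}}

```text
time: 12.85
tool_pos: [0.4295, 0.3476, 0.0742]
tcp_rot: [0.165, -3.136, 0.001]
wrist_force: [-0.4, -0.1, -1.1]
width: 0.611
grip_force: 84.0
```

```bash
python3 -c "
from h import *
to(.430,.3478,.075,186.2)"
```

```text
t 12.85 pos [0.4295 0.3476 0.0742] toolx yaw -173.97 tilt z [-0.001 -0.001 -1.   ] q [ 0.64  0.29  2.05  0.    0.81 -1.04] w 0.611 F [-0.4 -0.1 -1.1] M [-0.03  0.07  0.03] g 84.02742147445679
units [-0.02  0.   -0.03] turn z units -0.028333333333333335
```

{"op": "jog_arm", "data": {
  "increments": [
    [[0,0,0,0,0,0,1],[0,0,0,0,0,0,1],[0,0,0,0,0,0,1],[0,0,0,0,0,0,1],[0,0,0,0,0,0,1]]
  ]
}}

```text
time: 13.27
tool_pos: [0.43, 0.348, 0.0749]
tcp_rot: [-0.165, 3.137, 0.0]
wrist_force: [0.4, -0.5, 0.2]
width: 0.995
grip_force: 0.0
```

{"op": "jog_arm", "data": {
  "increments": [
    [[0,0,-0.3,0,0,0,1],[0,0,-0.8,0,0,0,1],[0,0,-1,0,0,0,1],[0,0,-1,0,0,0,1],[0,0,-1,0,0,0,1]]
  ]
}}

```text
time: 13.68
tool_pos: [0.4295, 0.3476, 0.1994]
tcp_rot: [0.165, -3.137, 0.0]
wrist_force: [0.7, 0.1, -0.0]
width: 1.001
grip_force: 0.0
```

{"op": "jog_arm", "data": {
  "increments": [
    [[0,0,-1,0,0,0,1],[0,-0.8,-0.5,0,0,0,1],[0,-1,0,0,0,0,1],[0,-1,0,0,0,0,1],[0,-1,0,0,0,0,1]]
  ]
}}

```text
time: 14.1
tool_pos: [0.4419, 0.2336, 0.2443]
tcp_rot: [-0.167, 3.135, 0.001]
wrist_force: [-0.1, -0.6, -0.0]
width: 1.0
grip_force: 0.0
```

{"op": "jog_arm", "data": {
  "increments": [
    [[0,-1,0,0,0,0,1],[0,-1,0,0,0,0,1],[0,-0.5,0,0,0,0,1],[0,0,0,0,0,0,1],[0,0,0,0,0,0,1]]
  ]
}}

```text
time: 14.52
tool_pos: [0.4497, 0.1593, 0.2433]
tcp_rot: [-0.161, 3.137, 0.001]
wrist_force: [0.0, 0.1, 0.9]
width: 1.002
grip_force: 0.0
```

```bash
python3 -c "
from h import *
to(.430,.3478,.075,186.2)
p,d=viewer.read_camera('top');P=cloud('top',d);z=P[...,2]
H,S,V=cv2.split(cv2.cvtColor(p,cv2.COLOR_BGR2HSV))
b=np.zeros(d.shape,bool);b[170:285,110:195]=1
m=b&(H>8)&(H<25)&(S>70)
q=P[m];print(len(q),np.percentile(q[:,2],[5,50,95]),cv2.minAreaRect(q[:,:2].astype(np.float32)))
b=np.zeros(d.shape,bool);b[100:152,150:225]=1
mm=(b&(z>.1)&(z<.12)).astype(np.uint8);k,l,st,ce=cv2.connectedComponentsWithStats(mm)
for i in range(1,k):
    if st[i,4]>15:print(cv2.minEnclosingCircle(P[l==i][:,:2].astype(np.float32)))
cv2.imwrite('pics/t5.png',p)"
```

```text
t 14.5167 pos [0.4497 0.1593 0.2433] toolx yaw -174.11 tilt z [ 0.001  0.001 -1.   ] q [ 0.29 -0.07  2.08  0.    1.13 -1.39] w 1.002 F [0.  0.1 0.9] M [-0.01 -0.06 -0.06] g 0.0
units [0.01 6.31 5.61] turn z units -0.051666666666666666
156 [0.00766142 0.01626436 0.55197022] ((0.47332823276519775, 0.27349287271499634), (0.19875606894493103, 0.20911070704460144), 88.23238372802734)
((0.7515178322792053, 0.21564939618110657), 0.03663504123687744)
((0.7279112339019775, 0.30884772539138794), 0.037404414266347885)
```

View pics/t5.png

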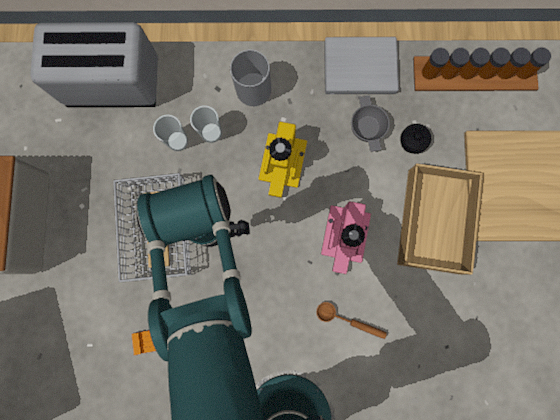

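The top view shows the tumblers and other bystanders where they were and the clamp open. The arm partly hides the basket, with bamboo visible inside it at (155,258), so I'll check the board numerically from the scene camera.

```bash
python3 -c "
from h import *
p,d=viewer.read_camera('scene');P=cloud('scene',d);z=P[...,2]
H,S,V=cv2.split(cv2.cvtColor(p,cv2.COLOR_BGR2HSV))
b=np.zeros(d.shape,bool);b[245:355,350:485]=1
m=b&(H>8)&(H<25)&(S>70)&(d>0)
q=P[m];q=q[(q[:,2]<.1)&(q[:,2]>-.01)];print(len(q),np.percentile(q[:,2],[2,50,98]),cv2.minAreaRect(q[:,:2].astype(np.float32)))
cv2.imwrite('pics/s6.png',cv2.resize(p[200:390,320:520],None,fx=3,fy=3))"
```

```text
1807 [-0.00046276  0.01464428  0.02587689] ((0.4028494358062744, 0.35552090406417847), (0.08821279555559158, 0.4118848145008087), 88.73518371582031)
```

View pics/s6.png

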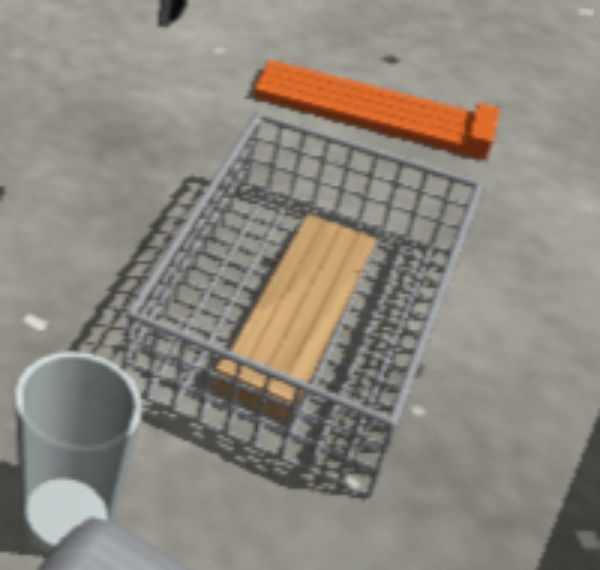

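The crop shows the board lying flat on the basket floor, from (340,225) to (260,390), well inside the rim. The robot is clear, so I'm handing in.

```bash
python3 -c "
from workcell import bot
print(bot.finish_job())"
```

```text
the job is handed in; nothing more can be done
None
```

The job is handed in: the clamp is open, the board lies flat on the wire basket's floor, and no bystander appears to have moved; it took about 15 s of the 64 s allowed.

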